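# Change the bench over to its second feed

### The arm

A 6-joint arm with a two-finger parallel gripper is mounted at the origin on the work surface; the furniture and walls round the work are solid. World frame = base frame: x ahead of the robot, y to its left, z up, the work surface at z = 0. Lengths are in mm, angles in rad, forces in N, time in s.
With the tool pointing down it reaches from about 350 to 875 mm from the base axis. Payload 4.2 kg.
Tool frame: the origin (TCP) lies between the finger pads; the fingertips stand 17 mm ahead of it and the grasp point (between the pads) lies 2 mm behind it; z points along the fingers, y is the line along which they close (so a half turn about z gives the same grasp; the last joint's range is limited). The gripper opens to 85 mm and grips with 20 to 120 N. Pads are 22 mm wide; open, the fingers measure 114 mm over their backs; the gripper's body (76 mm by 85 mm) begins 54 mm behind the grasp point. The pads swing forward as they close: fully open they stand 13 mm farther back than shut.
Start: joints at [-0.87, 0.385, 0.008, 0, -1.194, -0.259], TCP at [267.241, -564.961, 248.312] pointing down, gripper open.
Joint ranges: [-3.14, 3.14], [-1.21, 2.06], [-1.07, 1.41], [-3.16, 2.05], [-2.99, -0.16], [-3.1, 3.1]. Speed limits (rad/s): [2.79, 2.79, 3.14, 3.14, 3.14, 3.14].

### API

Orientations are given as a unit quaternion [x, y, z, w].
In Python, from bench import arm gives the robot as it stands.
- The arm moves only by the shell command python3 jog.py 'ROWS' [OPENING]. ROWS is rows parted by semicolons, their numbers by spaces, 1 to 10 of them, each of 6 numbers: dx, dy, dz in mm, then a rotation vector rx, ry, rz in rad; each row is the pose to reach, as a shift and turn from the pose commanded when the command began, along the tool's axes at that moment; what a row does not reach only later rows make up. A row lasts 1/10 s, in which the tool goes at most 50 mm and 0.15 rad, less where a joint would pass 70% of its speed; a pose out of reach is approached as far as the arm can. OPENING is the finger opening in mm, set as the command begins (- or left out keeps the last). The fingers move at their own pace and stop on an object; the grip force is fixed at half the most. Time passes only in rows, so rows that do not move let the fingers close. It prints the time, the measured TCP pose, the force, the opening and the grip force at its end.
- arm.read_state(): the state, without advancing time (a new reading comes with each control period).
- arm.get_image(name): name is "scene" or "top" or "wrist"; returns the picture (480x640x3 uint8, blue, green, red); there is no depth.
- arm.get_calibration(name): a dict with "K" (3x3 intrinsics, pixels), "rvec" (rotation vector, rad) and "tvec" (3), from world to camera coordinates, as OpenCV has them. Camera axes: x right, y down, z forward; pixel columns grow to the right and rows downward; lengths in mm; the calibration is good to about 2 mm. A picture is of the moment at which its call begins: read the wrist's pose just before it. get_calibration takes no time and is no camera call; for the wrist camera it gives the pose at the moment of the call.
- arm.job_done(): hands the job in; it is judged then, once.
The state is a dict: "clock": time; "joints": joint angles; "joint_vel": joint speeds; "joint_efforts": joint torques, N m; "position": TCP position; "ee_rot": TCP orientation; "contact_force": force on the tool from outside, world axes, zero at the start; "wrist_torque": the same for the moment, N m; "gripper_width": finger opening in mm; "grasp_force": force on a finger pad.
Only numpy, scipy, OpenCV 4.12 (cv2) and the standard library are available. Lean on these libraries where they do the work, as an engineer would, in place of code of your own. Each camera call takes 0.05 s, during which the arm holds its last target. There are 200 camera calls.

### The job

Change the bench supply over with the lever of the larger switch box, the one with the wide yoke-shaped lever: bring the lever from the side it leans to now up to its upright centre-off position, hold it still there while you count two seconds, then swing it fully over to the other side and let go. Do not move the lever of the smaller on-off switch.

Things in the scene. Friction and masses are not known exactly. Their poses are not given: they have to be found in the camera images.
- changeover: Larger fixed switch box, any yaw: grey, 80 x 120 mm, aluminium lid 55 mm above the table, capped black inlet on each end (154 mm overall along y). Origin: centre of the underside; x, y level along the short and long side. A yoke lever straddles it, hinged on both sides: hinge line parallel to x, 35 mm above the origin; swings in the y-z plane. One stud on the lid marks the -y end, two the +y end.
- changeover_lever (a joint): The larger box's yoke lever, angle from upright in rad: -0.65 to -0.52 at the start, leaning to the box's -y end (feed now on); 0 = upright, centre off; +0.65 = stop at the +y end (feed wanted). It stays where it is left, has no click at the centre, and takes 2 to 4 N at the grip to move.
- changeover_grip (a point): Middle of the yoke's crossbar, 105 mm from the hinge line: at box y = 105 mm x sin(angle), 35 mm + 105 mm x cos(angle) above the table. Round black bar, 18 mm diameter, parallel to the box's x, 92 mm long between the two side arms, clear underneath. Gripped from above with the fingers closing along the box's y, it turns between the pads as they follow its arc.
- isolator_lever (a joint): Lever of the smaller on-off switch, rad, range -0.5 to 0.5, -0.5 to -0.45 at the start: thin steel stalk with a 17 mm black ball, 32 mm from hinge to ball, on a 66 x 66 mm grey box with its aluminium lid 40 mm above the table. Not to be moved.

How it is judged (in metres and radians):
On the way:
1. the changeover lever stands still at its upright centre-off position, within 10 degrees, for 1.2 s (value of joint changeover_lever between -0.175 and 0.175 rad and velocity of joint changeover_lever between -0.15 and 0.15 rad/s), for 1.2 s.
At the end, for the whole second after the job is handed in: The changeover lever rests fully over on the two-stud (+y) side, within 10 degrees of its stop, after its pause at the centre, and the lever of the smaller on-off switch is still where it was (within about 10 degrees) (value of joint changeover_lever above 0.475 rad and velocity of joint changeover_lever between -0.1 and 0.1 rad/s and value of joint isolator_lever below -0.3 rad); the robot touches nothing.
It fails at once if the lever of the smaller on-off switch is moved by more than about 10 degrees (value of joint isolator_lever above -0.3 rad).
It also fails if it takes over 38 s, if anything falls off the work surface, if the arm or the gripper's body presses on something with over 40 N, if the wrist force passes 120 N, or if a joint passes its speed limit or range.

## Working session

There is one attempt and no reset: what is moved stays moved. The work goes in short steps, Python scripts to look and compute and a shell command to move; the robot and the scene stay as the last step left them, time stands still between calls to the robot, and variables do not carry over. Pictures are saved under pics/ and viewed, at most 10 in all, crops included, and the job is handed in when it is done.

```bash
ls; mkdir -p pics
python3 - <<'E'
from bench import arm
import cv2
for n in ("scene","top"):
    cv2.imwrite(f"pics/{n}0.png",arm.get_image(n)); c=arm.get_calibration(n); print(n,c)
s=arm.read_state(); print(s)
E
```

```text
bench.py
jog.py
pics
scene {'K': array([[588.47438094,   0.        , 324.24950722],
       [  0.        , 588.47438094, 241.81149675],
       [  0.        ,   0.        ,   1.        ]]), 'rvec': array([ 0.91275456, -2.59710302,  0.91684718]), 'tvec': array([417.92213124, 308.27762341, 975.9277025 ])}
top {'K': array([[436.54480488,   0.        , 324.12339784],
       [  0.        , 436.54480488, 244.11798139],
       [  0.        ,   0.        ,   1.        ]]), 'rvec': array([ 2.15652758, -2.14670083,  0.11668218]), 'tvec': array([ 15.66177475, 555.13083714, 887.6370788 ])}
{'clock': 0.1, 'joints': array([-8.70421153e-01,  3.85485249e-01,  6.74914234e-03, -4.07840854e-04,
       -1.19399872e+00, -2.58562944e-01]), 'joint_vel': array([-0.00027112, -0.00121268,  0.00297383,  0.00161754, -0.00096122,
        0.00145452]), 'joint_efforts': array([-1.56918046e-03, -3.93318737e+01,  1.88928080e+01,  4.19798121e+00,
       -2.62515488e-03, -2.48767790e-06]), 'position': array([ 267.01617564, -564.54868993,  247.32637072]), 'ee_rot': array([-2.19040314e-01,  9.75715310e-01,  9.47395648e-04, -2.78954095e-04]), 'contact_force': array([ 0.21748569, -0.32849851, -0.00456634]), 'wrist_torque': array([0.04987833, 0.00149927, 0.0270499 ]), 'grasp_force': 0.0, 'gripper_width': 85.17088418497038}
```

View pics/top0.png

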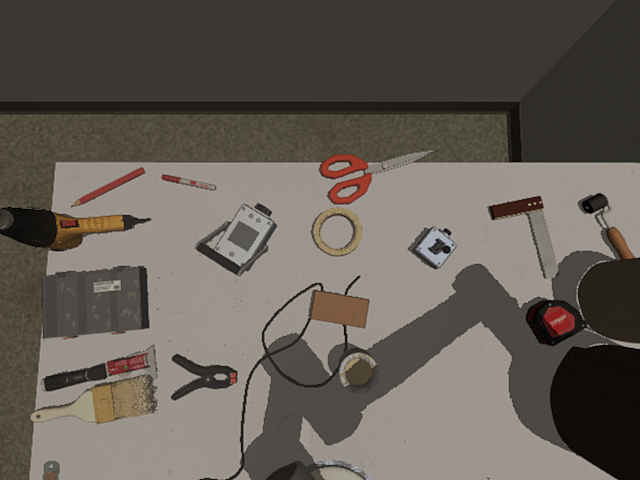

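View pics/scene0.png

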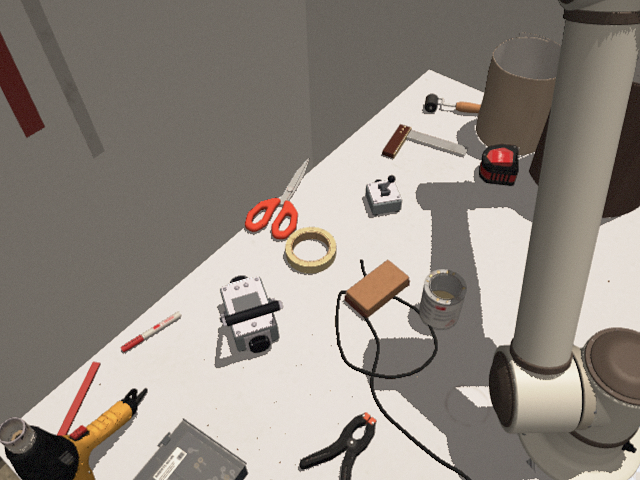

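Top: the changeover is around (240,238), with its crossbar on the lower-left side around (218,257). The isolator is at (435,247). Scene: the changeover is around (248,313) with the bar at (251,312), and the isolator is at (384,193). I'll zoom in on the changeover.

Run:
```python
import cv2,numpy as np
a=cv2.imread("pics/top0.png")[190:290,190:290]; b=cv2.imread("pics/scene0.png")[265:365,205:305]
cv2.imwrite("pics/z.png",np.hstack([cv2.resize(i,(400,400),interpolation=cv2.INTER_CUBIC) for i in (a,b)]))
```

```text
(no output)
```

View pics/z.png

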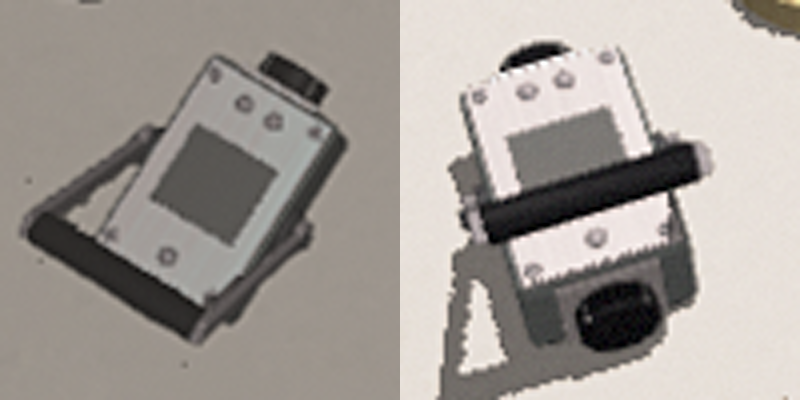

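Left is the top view ×4: two studs at (244,103) and (273,121), one stud at (167,257), lid centre at (213,184), bar centre about (115,278) at the one-stud end. Right is the scene view: studs at (527,91), (565,79) and (597,237), bar centre about (592,192).

```bash
cat > h.py <<'E'
from bench import arm
import cv2,numpy as np
from scipy.spatial.transform import Rotation as R
def ray(n,p):
    c=arm.get_calibration(n);M=cv2.Rodrigues(c["rvec"])[0]
    d=M.T@np.linalg.inv(c["K"])@[p[0],p[1],1]; return -M.T@c["tvec"],d/np.linalg.norm(d)
def plane(n,p,z):
    o,d=ray(n,p); return o+d*(z-o[2])/d[2]
def tri(p,q):
    (a,u),(b,v)=ray("top",p),ray("scene",q)
    s=np.linalg.lstsq(np.c_[u,-v],b-a,rcond=None)[0]
    A,B=a+s[0]*u,b+s[1]*v; return (A+B)/2,np.linalg.norm(A-B)
E
python3 - <<'E'
from h import *
T=lambda x,y:(190+x/4,190+y/4); S=lambda x,y:(205+(x-400)/4,265+y/4)
p=lambda a:np.round(a,1)
c=plane("top",T(213,184),55); s2=plane("top",T(258.5,112),55); s1=plane("top",T(167,257),55)
print(p(c),p(s1),p(s2)); t1,t2=plane("scene",S(597,237),55),plane("scene",S(546,85),55);print("scene",p(t1),p(t2),p((t1+t2)/2))
lt=[plane("top",T(*q),55) for q in((214,74),(316,131),(111,234),(210,296))]
d=lt[0]+lt[1]-lt[2]-lt[3]; print("yaw ydir",*[np.arctan2(v[1],v[0]) for v in(s2-s1,t2-t1,d)], p(sum(lt)/4))
b,e=tri(T(115,278),S(592,192)); print("bar",p(b),e)
y=(s2-s1)[:2];y/=np.linalg.norm(y)
w=b[:2]-c[:2];print("bar along y",w@y,"x",w@[y[1],-y[0]],"angle",np.arctan2(w@y,b[2]-35))
print("iso",p(plane("top",(435,247),40)))
s=arm.read_state();print(R.from_quat(s["ee_rot"]).as_matrix().round(3),s["position"])
E
python3 - <<'E'
from h import *
for n in("top","scene"):
    c=arm.get_calibration(n)
    P=np.array([[267.,-565,247],[267,-565,330],[330,-365,247],[0,0,0],[549,-213,40]])
    print(n,cv2.projectPoints(P,c["rvec"],c["tvec"],c["K"],None)[0][:,0].round(0).tolist())
print("pot base",plane("scene",(515,150),0),"pot rim at z200",plane("scene",(520,60),200),plane("top",(615,305),200),plane("top",(358,372),80))
E
```

```text
top [[703.0, 416.0], [755.0, 432.0], [568.0, 372.0], [332.0, 517.0], [435.0, 247.0]]
scene [[608.0, 81.0], [624.0, 43.0], [532.0, 119.0], [576.0, 428.0], [382.0, 191.0]]
pot base [ 3.99670186e+02 -5.52240809e+02  1.13686838e-13] pot rim at z200 [ 460.76195934 -593.82267721  200.        ] [ 433.16250072 -474.69491655  200.        ] [300.48686021 -49.332811    80.        ]
```

Run:
```python
from h import *
a=cv2.imread("pics/top0.png")[240:480,500:640]; b=cv2.imread("pics/scene0.png")[0:240,420:640]
f=lambda i:cv2.resize(cv2.convertScaleAbs(i,alpha=2.2,beta=20),None,fx=2,fy=2)
w=cv2.resize(arm.get_image("wrist"),None,fx=.0+0.125,fy=0.125)
cv2.imwrite("pics/z2.png",np.hstack([f(a),f(b)]))
for A,B in (((650,300),(524,62)),((620,415),(590,85)),((620,415),(590,60))): print(tri(A,B))
for z in (0,100,200,300): print(z,plane("top",(552,410),z).round(),plane("top",(600,345),z).round(),plane("scene",(600,218),z).round(),plane("scene",(535,140),z).round())
```

```text
(array([ 432.9925126 , -507.31086594,  248.69170486]), np.float64(22.580889353337117))
(array([ 274.2728419 , -402.73861999,  320.72870926]), np.float64(25.457801944170157))
(array([ 285.75969835, -366.35279505,  383.57297807]), np.float64(34.9556731614144))
0 [ 214. -457.   -0.] [ 347. -565.   -0.] [ 155. -469.    0.] [ 379. -614.    0.]
100 [ 238. -408.  100.] [ 357. -505.  100.] [ 146. -363.  100.] [ 347. -493.  100.]
200 [ 262. -359.  200.] [ 367. -445.  200.] [ 138. -257.  200.] [ 315. -372.  200.]
300 [ 286. -311.  300.] [ 377. -385.  300.] [ 129. -151.  300.] [ 283. -250.  300.]
```

View pics/z2.png

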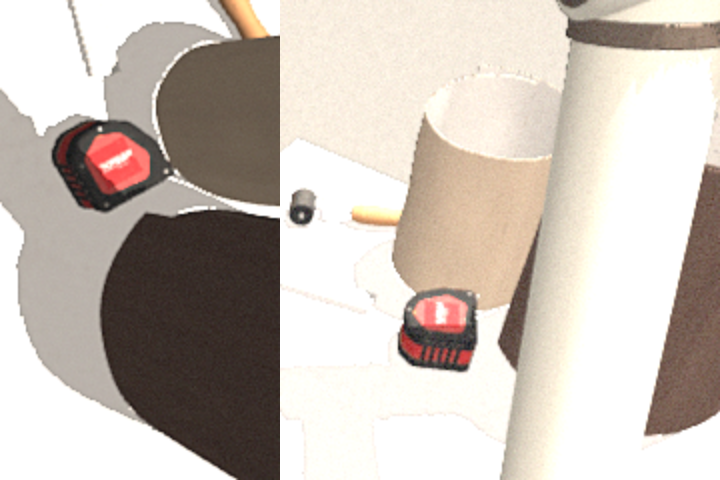

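Two big cylinders stand near the start pose: a tan one, and a dark brown one close to the tool. I'll check where the dark one is relative to the tool.

Run:
```python
from h import *
cv2.imwrite("pics/w0.png",arm.get_image("wrist"))
for n,q in(("top",((572,346),(555,375),(552,400),(556,425),(567,445))),("scene",((530,172),(540,187),(560,202),(605,217)))):
    print(n,[plane(n,p,0)[:2].round().tolist() for p in q])
```

```text
top [[344.0, -506.0], [284.0, -467.0], [234.0, -458.0], [184.0, -463.0], [145.0, -483.0]]
scene [[337.0, -506.0], [298.0, -475.0], [242.0, -460.0], [148.0, -478.0]]
```

View pics/w0.png

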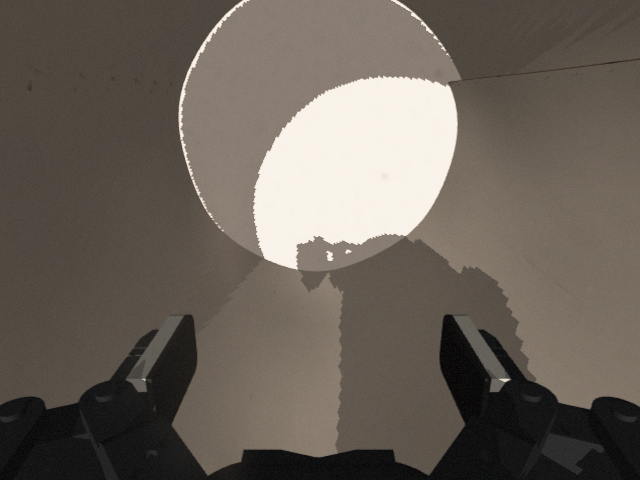

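The gripper hangs inside the dark tube. I'll fit the tube circle and estimate its rim height, so that I can lift out first.

Run:
```python
from h import *
P=np.array([[344,-506],[284,-467],[234,-458],[184,-463],[145,-483],[337,-506],[298,-475],[242,-460],[148,-478]],float)
s=np.linalg.lstsq(np.c_[2*P,np.ones(len(P))],(P**2).sum(1),rcond=None)[0];c=s[:2];r=np.sqrt(s[2]+c@c);print(c,r)
o,d=ray("scene",(639,84)); w=o[:2]-c
k=np.roots([d[:2]@d[:2],2*w@d[:2],w@w-r*r]);print("rim",[o+t*d for t in k])
im=cv2.imread("pics/scene0.png");print(im[60:110:4,636].tolist())
```

```text
[ 227.62369075 -613.92620016] 156.18408131828946
rim [array([ 237.29849338, -769.81034127,  135.31624954]), array([ 198.79047515, -460.42664662,  328.55808596])]
[[106, 118, 125], [84, 91, 99], [92, 98, 103], [87, 95, 102], [91, 97, 103], [91, 97, 103], [24, 34, 48], [25, 30, 44], [25, 34, 42], [26, 36, 43], [33, 31, 44], [38, 42, 49], [26, 33, 39]]
```

```bash
python3 jog.py '0 0 -20 0 0 0;0 0 -60 0 0 0;0 0 -100 0 0 0;0 0 -140 0 0 0;0 0 -180 0 0 0;0 0 -200 0 0 0;0 0 -200 0 0 0'
```

```text
clock: 0.9
position: [267.4, -565.6, 452.3]
ee_rot: [-0.219, 0.976, -0.004, 0.001]
contact_force: [0.1, 0.6, -0.4]
gripper_width: 85.3
grasp_force: 0.0
```

```bash
python3 jog.py '-14 15 0 0 0 0;-42 45 0 0 0 -0.04;-70 75 0 0 0 -0.08;-98 105 0 0 0 -0.12;-126 136 0 0 0 -0.16;-154 166 0 0 0 -0.2;-182 196 0 0 0 -0.24;-210 227 0 0 0 -0.28;-230 249 0 0 0 -0.3;-240 260 0 0 0 -0.3'
python3 - <<'E'
from h import *
s=arm.read_state();M=R.from_quat(s["ee_rot"]).as_matrix();print(M.T@(np.array([514,218,350])-s["position"]),np.arctan2(M[1,1],M[0,1])-2.601)
E
```

```text
clock: 1.9
position: [372.9, -225.1, 447.2]
ee_rot: [-0.364, 0.931, 0.001, -0.0]
contact_force: [-0.4, 0.3, -0.2]
gripper_width: 85.8
grasp_force: 0.0
[-404.06202678  229.93180249   97.50971359] -0.28536240079553465
```

```bash
python3 jog.py '-20 11 0 0 0 -0.02;-60 34 0 0 0 -0.06;-100 57 10 0 0 -0.1;-140 80 30 0 0 -0.14;-180 102 50 0 0 -0.18;-220 125 70 0 0 -0.22;-260 148 90 0 0 -0.26;-300 171 110 0 0 -0.285;-340 193 130 0 0 -0.285;-370 210 150 0 0 -0.285' && python3 jog.py '-20 12 20 0 0 0;-34 20 40 0 0 0;-34 20 50 0 0 0;-34 20 50 0 0 0'
python3 - <<'E'
from h import *
s=arm.read_state();M=R.from_quat(s["ee_rot"]).as_matrix();print(M.round(3),M.T@(np.array([514,218,118])-s["position"]),np.arctan2(M[1,1],M[0,1])-2.601)
cv2.imwrite("pics/w1.png",arm.get_image("wrist"))
c=arm.get_calibration("wrist")
print(cv2.projectPoints(np.array([[514.,218,118],[490,178,118],[538,258,118]]),c["rvec"],c["tvec"],c["K"],None)[0][:,0])
E
```

```text
clock: 2.9
position: [503.6, 179.6, 295.9]
ee_rot: [-0.492, 0.871, 0.0, -0.001]
contact_force: [0.6, -0.1, -0.9]
gripper_width: 85.7
grasp_force: 0.0
clock: 3.3
position: [503.1, 216.1, 245.7]
ee_rot: [-0.491, 0.871, -0.0, -0.003]
contact_force: [0.8, -0.4, 1.0]
gripper_width: 85.5
grasp_force: 0.0
[[-0.517 -0.856 -0.005]
 [-0.856  0.517 -0.003]
 [ 0.005  0.002 -1.   ]] [ -7.93462447  -8.67509245 127.644303  ] -0.0031344924136504915
[[305.7051826  239.90563319]
 [304.80102195 166.33992393]
 [306.51821419 306.05675932]]
```

View pics/w1.png

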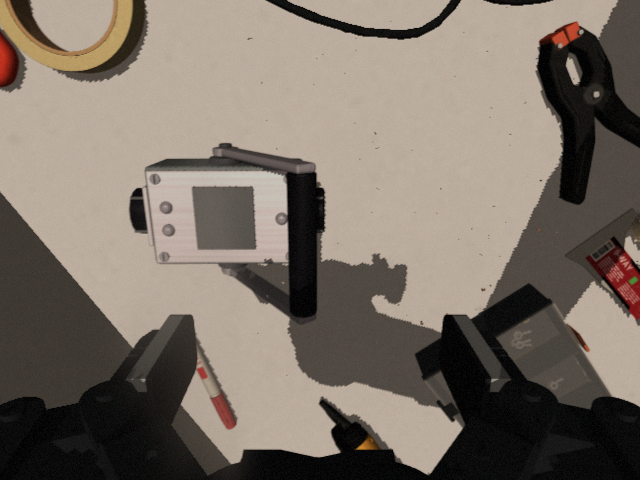

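The bar's centre is at (302,243), running from row 174 to 314. My estimate projects to (305,240), about 2 mm off. I'll align and descend with the gripper open.

```bash
python3 jog.py '-4 -6 5 0 0 0;-8 -11 25 0 0 0;-8 -11 50 0 0 0;-8 -11 75 0 0 0;-8 -11 95 0 0 0;-8 -11 112 0 0 0;-8 -11 123 0 0 0;-8 -11 128 0 0 0;-8 -11 128 0 0 0' 85 && python3 jog.py '0 0 0 0 0 0;0 0 0 0 0 0;0 0 0 0 0 0;0 0 0 0 0 0;0 0 0 0 0 0;0 0 0 0 0 0;0 0 0 0 0 0;0 0 0 0 0 0' 8
python3 - <<'E'
from h import *
s=arm.read_state();p=s["position"];y=np.array([.858,-.514]);w=p[:2]-[568.2,186]
print(p,w@y,w@[-y[1],y[0]])
E
```

```text
clock: 4.25
position: [518.3, 217.8, 120.3]
ee_rot: [-0.491, 0.871, -0.0, 0.0]
contact_force: [0.1, -0.3, -0.3]
gripper_width: 84.7
grasp_force: 0.0
clock: 5.05
position: [517.5, 218.5, 120.8]
ee_rot: [-0.491, 0.871, 0.0, -0.0]
contact_force: [-4.1, 2.7, 5.7]
gripper_width: 16.1
grasp_force: 58.5
[517.53404187 218.45308257 120.84400502] -60.15227651784738 1.8024423676372379
```

```bash
python3 jog.py '0 -3 -2 0 0 0;0 -9 -6 0 0 0;0 -16 -9.3 0 0 0;0 -23 -12.3 0 0 0;0 -30 -14.7 0 0 0;0 -37 -16.6 0 0 0;0 -44 -18 0 0 0;0 -51 -19 0 0 0;0 -57 -19.4 0 0 0;0 -61 -19.5 0 0 0' && python3 jog.py '0 0 0 0 0 0;0 0 0 0 0 0;0 0 0 0 0 0'
python3 - <<'E'
from h import *
s=arm.read_state();p=s["position"];y=np.array([.858,-.514]);w=p[:2]-[568.2,186]
print(w@y,w@[-y[1],y[0]])
cv2.imwrite("pics/t2.png",np.hstack([cv2.resize(arm.get_image(n)[a:a+120,b:b+120],(400,400)) for n,a,b in(("top",180,180),("scene",235,195))]))
E
```

```text
clock: 6.05
position: [569.5, 187.1, 141.4]
ee_rot: [-0.491, 0.871, 0.001, -0.0]
contact_force: [-8.6, 4.6, 11.6]
gripper_width: 16.0
grasp_force: 61.7
clock: 6.35
position: [569.7, 187.0, 141.4]
ee_rot: [-0.491, 0.871, 0.0, 0.0]
contact_force: [-5.8, 1.1, 10.8]
gripper_width: 15.8
grasp_force: 61.6
0.7621871353269338 1.629000548349159
```

View pics/t2.png

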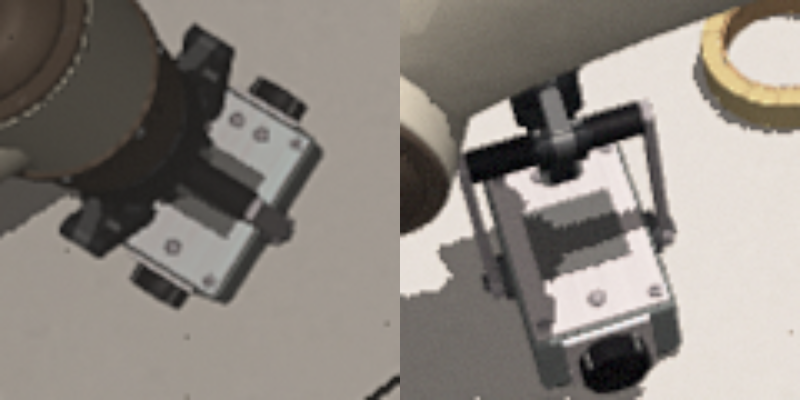

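The lever stands upright, gripped in the middle of the bar. I'll hold for 2 s, then swing it over.

```bash
Z='0 0 0 0 0 0'; python3 jog.py '0 0 0 0 0 0;0 0 0 0 0 0;0 0 0 0 0 0;0 0 0 0 0 0;0 0 0 0 0 0;0 0 0 0 0 0;0 0 0 0 0 0;0 0 0 0 0 0;0 0 0 0 0 0;0 0 0 0 0 0' && python3 jog.py '0 0 0 0 0 0;0 0 0 0 0 0;0 0 0 0 0 0;0 0 0 0 0 0;0 0 0 0 0 0;0 0 0 0 0 0;0 0 0 0 0 0;0 0 0 0 0 0;0 0 0 0 0 0;0 0 0 0 0 0' && python3 jog.py '0 -7 0.3 0 0 0;0 -15 1 0 0 0;0 -22 2.3 0 0 0;0 -29 4.1 0 0 0;0 -36 6.4 0 0 0;0 -43 9.2 0 0 0;0 -49 12.2 0 0 0;0 -56 16 0 0 0;0 -62 20.2 0 0 0;0 -62 20.2 0 0 0' && python3 jog.py '0 0 0 0 0 0;0 0 0 0 0 0;0 0 0 0 0 0'
python3 - <<'E'
from h import *
s=arm.read_state();p=s["position"];y=np.array([.858,-.514]);w=p[:2]-[568.2,186]
print(w@y,w@[-y[1],y[0]])
E
```

```text
clock: 7.45
position: [569.7, 187.0, 141.4]
ee_rot: [-0.491, 0.871, 0.0, 0.0]
contact_force: [-5.4, 1.8, 10.2]
gripper_width: 15.7
grasp_force: 61.6
clock: 8.45
position: [569.7, 187.0, 141.4]
ee_rot: [-0.491, 0.871, 0.0, 0.0]
contact_force: [-5.6, 2.1, 9.4]
gripper_width: 15.9
grasp_force: 61.6
clock: 9.45
position: [623.5, 154.4, 119.5]
ee_rot: [-0.491, 0.871, 0.0, 0.0]
contact_force: [-1.6, 1.1, 1.7]
gripper_width: 16.0
grasp_force: 61.8
clock: 9.75
position: [623.5, 154.4, 119.5]
ee_rot: [-0.491, 0.871, -0.0, 0.0]
contact_force: [0.5, 1.1, 0.6]
gripper_width: 16.4
grasp_force: 61.6
63.675090997721746 1.3076975796258556
```

The lever is over. I'll open, rise and check.

```bash
python3 jog.py '0 0 0 0 0 0;0 0 0 0 0 0;0 0 0 0 0 0;0 0 0 0 0 0;0 0 0 0 0 0;0 0 0 0 0 0;0 0 0 0 0 0;0 0 0 0 0 0' 85 && python3 jog.py '0 0 -4 0 0 0;0 0 -14 0 0 0;0 0 -34 0 0 0;0 0 -64 0 0 0;0 0 -94 0 0 0;0 0 -124 0 0 0;0 0 -140 0 0 0;0 0 -140 0 0 0;0 0 -140 0 0 0'
python3 - <<'E'
from h import *
cv2.imwrite("pics/t3.png",np.hstack([cv2.resize(i,(400,300)) for i in(arm.get_image("wrist"),arm.get_image("scene")[225:375,150:350])]))
E
```

```text
clock: 10.55
position: [623.2, 154.4, 119.6]
ee_rot: [-0.491, 0.871, 0.0, 0.0]
contact_force: [0.2, 0.0, 0.1]
gripper_width: 85.2
grasp_force: 0.0
clock: 11.45
position: [622.8, 154.4, 259.7]
ee_rot: [-0.491, 0.871, 0.0, 0.0]
contact_force: [-1.1, 0.2, -0.4]
gripper_width: 85.2
grasp_force: 0.0
```

View pics/t3.png

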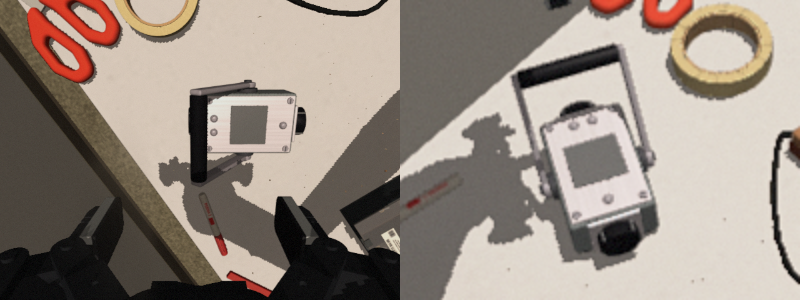

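The lever leans fully to the two-stud end, with the bar at (198,138) in the wrist half. The gripper is clear of everything.

```bash
python3 -c "
from bench import arm
print(arm.job_done())"
```

```text
the job is handed in; nothing more can be done
None
```

I held the changeover lever upright for just over 2 s, swung it fully over to the two-stud side and released it. The arm never went near the smaller on-off switch, and I handed the job in at about 11.5 s; no verdict was returned.

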